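# Roll the edge strip home on a moulded panel

## Task

Take the hand roller from its stand and roll it along the edge strip of the black panel with firm but not crushing pressure, until every section of the strip lies flush with the panel. Press the strip only with the roller, then put the roller back upright in its stand, let go and leave everything else where it is.

Things in the scene. Friction and masses are not known exactly. Their poses are not given: they have to be found in the camera images.
- strip_mid (a point): Nominal middle of the edge strip at flush level, 55 mm up: y along the strip, x across it, z up. Seven aluminium sections end to end, 182 mm in all (y -91 to +91 mm), 18 mm wide. Nominal only: the panel's packing is not measured, so the real flush level is up to 4 mm higher or lower and slopes along y by up to 0.035 rad either way. Feel for it. Over 40 N marks the panel.
- roller: Hand roller, 0.3 to 0.5 kg, upright in its stand. Origin: lowest point of the wheel; z up the handle, x along the axle: it rolls along y. Rubber wheel 40 mm across, 28 wide, in a steel fork 38 wide. Square steel shoulder plate 66 x 66 mm, z 46 to 52 mm; on it a square wooden handle 28 x 28 mm (sides along x and y), z 52 to 114 mm: grip it from above, fingertips just above the plate.
- wheel (a joint): Turn of the roller's wheel on its axle in rad, 0 at the start; changes 1 rad for each 20 mm rolled, either sign.
- stand_rim (a point): Centre of the open top of the roller's stand, 52 mm above the table, z up: fixed square plywood socket, 50 x 50 mm inside, 66 x 66 outside, 46 deep, on a 100 x 100 x 6 mm steel foot. The wheel and fork hang in it and the shoulder plate rests on the rim; the roller's origin is then 46 mm below this point, axes agreeing (a half turn also fits).
- section0 (a joint): How far strip section 0 is pressed in, in m: about 0 at the start (5 mm proud of the panel), 0.005 fully home and flush. Section 26 mm long, middle at y = -78 mm of strip_mid. It yields to a push of 7 to 9 N, stays where it is left, and stops hard when home.
- section1 (a joint): How far strip section 1 is pressed in, in m: about 0 at the start (5 mm proud of the panel), 0.005 fully home and flush. Section 26 mm long, middle at y = -52 mm of strip_mid. It yields to a push of 7 to 9 N, stays where it is left, and stops hard when home.
- section2 (a joint): How far strip section 2 is pressed in, in m: about 0 at the start (5 mm proud of the panel), 0.005 fully home and flush. Section 26 mm long, middle at y = -26 mm of strip_mid. It yields to a push of 7 to 9 N, stays where it is left, and stops hard when home.
- section3 (a joint): How far strip section 3 is pressed in, in m: about 0 at the start (5 mm proud of the panel), 0.005 fully home and flush. Section 26 mm long, middle at y = 0 mm of strip_mid. It yields to a push of 7 to 9 N, stays where it is left, and stops hard when home.
- section4 (a joint): How far strip section 4 is pressed in, in m: about 0 at the start (5 mm proud of the panel), 0.005 fully home and flush. Section 26 mm long, middle at y = 26 mm of strip_mid. It yields to a push of 7 to 9 N, stays where it is left, and stops hard when home.
- section5 (a joint): How far strip section 5 is pressed in, in m: about 0 at the start (5 mm proud of the panel), 0.005 fully home and flush. Section 26 mm long, middle at y = 52 mm of strip_mid. It yields to a push of 7 to 9 N, stays where it is left, and stops hard when home.
- section6 (a joint): How far strip section 6 is pressed in, in m: about 0 at the start (5 mm proud of the panel), 0.005 fully home and flush. Section 26 mm long, middle at y = 78 mm of strip_mid. It yields to a push of 7 to 9 N, stays where it is left, and stops hard when home.
- bowl: Bystander: black plastic bowl, 110 mm wide, 75 mm high; origin under its centre.
- tin: Bystander: steel tin, 80 mm wide, 100 mm high; origin under its centre.
- jar: Bystander: clear jar, 60 mm wide, 70 mm high; origin under its centre.
- cup: Bystander: white cup, 70 mm wide, 80 mm high; origin under its centre.
- brush: Bystander: brush lying flat along its x, about 140 mm long; origin under its middle.
- sander: Bystander: cork sanding block, 60 x 100 x 35 mm; origin under its centre.
- resin: Bystander: white bottle with blue cap, 72 mm wide, 200 mm high; origin under its centre.
- jig: Fixed jig holding a black moulded panel, 262 mm along y, 160 mm along x. Same axes as strip_mid, which is 30 mm towards -x and 55 mm up from this origin on the table; plywood base 200 x 290 x 14 mm. The panel face is flush level beside the strip: a ledge 14 mm wide on its -x side, the broad face on its +x side (a 7 mm high rib at x = 57 to 87 mm), and 40 mm past each strip end.
Mind the look-alikes: they are no part of the job. Leave any blue or turquoise look-alike of the roller alone.

How it is judged:
On the way, in this order (a step that is already met when the one before it is completed fails the run):
1. the roller is lifted out of its stand (clear of the rim) (z of roller in the frame of stand_rim above 0.005 m), for 0.1 s.
2. the wheel has rolled at least 40 mm (2 rad) and is pressed on the strip or panel with more than 4 N ((value of joint wheel above 2 rad or value of joint wheel below -2 rad) and contact force between roller and jig above 4 N), for 0.05 s.
3. all seven sections are home to within 1.5 mm (value of joint each of section0, section1, section2, section3, section4, section5, section6 above 0.0035 m), for 0.2 s.
At the end, for the whole second after the job is handed in: All seven sections are home to within 1.5 mm (joint above 0.0035), and the roller is at rest upright (within 0.12 rad) in its stand: within 12 mm of the socket's centre and its origin more than 40 mm below the rim, so that the shoulder rests on the rim (all of step 3 and horizontal distance between roller and stand_rim below 0.012 m and z of roller in the frame of stand_rim below -0.04 m and angle between roller's own z axis and vertical below 0.12 rad and linear speed of roller below 0.02 m/s); the robot touches nothing.
It fails at once if the roller presses the panel or strip with more than 40 N (contact force between roller and jig above 40 N).
It fails at once if fingers or arm press on the panel, strip or jig (contact force between any of the fingers, the arm and jig above 2 N).
It fails at once if a bystander is moved more than 30 mm (distance of any of bowl, tin, jar, cup, brush, sander, resin from where it was at the start of the episode above 0.03 m).
It also fails if it takes over 69 s, if anything falls off the work surface, if the arm or the gripper's body presses on something with over 40 N, if the wrist force passes 120 N, or if a joint passes its speed limit or range.

## Robot

A 6-joint arm with a two-finger parallel gripper is mounted at the origin on the work surface. World frame = base frame: x ahead of the robot, y to its left, z up, the work surface at z = 0. Lengths are in m, angles in rad, forces in N, time in s.
With the tool pointing down it reaches from about 0.35 to 0.975 m from the base axis. Payload 4.9 kg.
Tool frame: the origin (TCP) lies at the very end of the fingers, on their centre line; the grasp point (between the pads) lies 19 mm behind it; z points along the fingers, y is the line along which they close (so a half turn about z gives the same grasp; the last joint's range is limited). The gripper opens to 85 mm and grips with 20 to 120 N. Pads are 22 mm wide; open, the fingers measure 114 mm over their backs; the gripper's body (76 mm by 85 mm) begins 54 mm behind the grasp point. The pads swing forward as they close: fully open they stand 13 mm farther back than shut.
Start: joints at [-1.446, 0.053, 1.613, -0, 1.476, -0.119], TCP at [0.151, -0.606, 0.231] pointing down, gripper open.
Joint ranges: [-3.01, 3.01], [-1.01, 2.22], [0.06, 2.58], [-1.02, 4.17], [0.09, 2.62], [-3.14, 3.14]. Speed limits (rad/s): [2.57, 2.57, 3.14, 3.14, 3.14, 3.14].

## Interface

Orientations are given as a unit quaternion [w, x, y, z].
In Python, from plant import manip gives the robot as it stands.
- The arm moves only by the tool play_rows, never from a script. Its argument "series" is a list that holds one entry, the list of rows, each a list of 7 numbers: the shift along the world's x, y, z in m, then the turn, a rotation vector about the world's x, y, z in degrees, then the opening, from 0 (shut) to 1 (fully open). In form: [[[dx, dy, dz, rx, ry, rz, grip], ...]]. A call has 1 to 10 rows; each row shifts and turns the commanded pose from where the row before left it; what a row does not reach is not made up. A row lasts 1/10 s, in which the tool goes at most 50 mm and 8.59 degrees, less where a joint would pass 70% of its speed; a pose out of reach is approached as far as the arm can. A call with a gripper value outside its range is refused whole. The fingers move at their own pace and stop on an object; the grip force is fixed at half the most. Time passes only in rows, so rows that do not move let the fingers close. It gives the time, the measured TCP pose, the force, the opening and the grip force at its end, in the units of the state.
- manip.state(): the state, without advancing time (a new reading comes with each control period).
- manip.grab_frame(name): name is "scene" or "top"; returns a dict with "frame" (420x560x3 uint8, blue, green, red), "mtx" (3x3 intrinsics, pixels), "R" (3x3) and "t" (3): a world point X has camera coordinates R X + t. Camera axes: x right, y down, z forward; pixel columns grow to the right and rows downward; lengths in m; the calibration is good to about 2 mm. A picture is of the moment at which its call begins. There is no depth.
- manip.job_done(): hands the job in; it is judged then, once.
The state is a dict: "time": time; "joint_pos": joint angles; "joint_vel": joint speeds; "joint_efforts": joint torques, N m; "tool_pos": TCP position; "tool_rot": TCP orientation; "contact_force": force on the tool from outside, world axes, zero at the start; "ft_torque": the same for the moment, N m; "gripper_width": opening from 0.0 (shut) to 1.0 (fully open); "grasp_force": force on a finger pad.
Only numpy, scipy, OpenCV 4.12 (cv2) and the standard library are available. Lean on these libraries where they do the work, as an engineer would, in place of code of your own. Each camera call takes 0.05 s, during which the arm holds its last target. There are 200 camera calls.

## Working session

There is one attempt and no reset: what is moved stays moved. The work goes in short steps, Python scripts to look and compute and a tool call to move; the robot and the scene stay as the last step left them, time stands still between calls to the robot, and variables do not carry over. Pictures are saved under pics/ and viewed, at most 10 in all, crops included, and the job is handed in when it is done.

Besides the shell and the picture viewer there is one more tool, called after "Request:" as name(argument=value, ...), one argument or row to a line, values as JSON. play_rows: Moves the arm, as the interface text tells. Its arguments: {"type":"object","properties":{"series":{"type":"array"}},"required":["series"]}

```bash
mkdir -p pics; cat > h.py <<'E'
import numpy as np, cv2
from plant import manip
def grab(n):
    f=manip.grab_frame(n); return f["frame"],np.array(f["mtx"]),np.array(f["R"]),np.array(f["t"]).ravel()
def ray(px,z,K,R,t):
    d=R.T@np.linalg.inv(K)@np.array([px[0],px[1],1.]); c=-R.T@t
    return c+d*(z-c[2])/d[2]
def proj(X,K,R,t):
    p=K@(R@np.array(X,float)+t); return p[:2]/p[2]
E
python3 - <<'E'
from h import *
for n in("scene","top"):
    I,K,R,t=grab(n); cv2.imwrite(f"pics/{n}0.png",cv2.resize(I,(800,600),interpolation=cv2.INTER_CUBIC)); np.savez(n+"0.npz",I=I,K=K,R=R,t=t); print(n,K.round(1).tolist(),(-R.T@t).round(3),R.round(2).tolist())
print(manip.state())
E
```

```text
scene [[430.5, 0.0, 278.3], [0.0, 430.5, 201.3], [0.0, 0.0, 1.0]] [ 1.28  -0.017  1.042] [[0.08, 1.0, -0.01], [0.8, -0.07, -0.6], [-0.6, 0.04, -0.8]]
top [[534.5, 0.0, 273.4], [0.0, 534.5, 206.5], [0.0, 0.0, 1.0]] [0.375 0.014 1.518] [[-0.0, -1.0, 0.0], [-0.99, 0.0, -0.13], [0.13, -0.0, -0.99]]
{'time': 0.1, 'joint_pos': array([-1.44598798e+00,  5.32729066e-02,  1.61415025e+00,  1.72483202e-05,
        1.47596917e+00, -1.18984253e-01]), 'joint_vel': array([ 0.00143477, -0.00071751, -0.00196208, -0.00107539, -0.00039822,
       -0.00076134]), 'joint_efforts': array([-1.62944525e-04, -3.94905281e+01, -3.71361530e+01, -1.89660545e-04,
        3.96609306e-03, -1.39408920e-05]), 'tool_pos': array([ 0.15081102, -0.6059638 ,  0.23020091]), 'tool_rot': array([-8.99855265e-04,  9.92579539e-01,  1.21593788e-01,  5.96428283e-06]), 'contact_force': array([-0.32679652, -0.04467914, -0.21722937]), 'ft_torque': array([-0.03288417, -0.04238641, -0.00774554]), 'grasp_force': 0.0, 'gripper_width': 0.9971957986948812}
```

View pics/scene0.png

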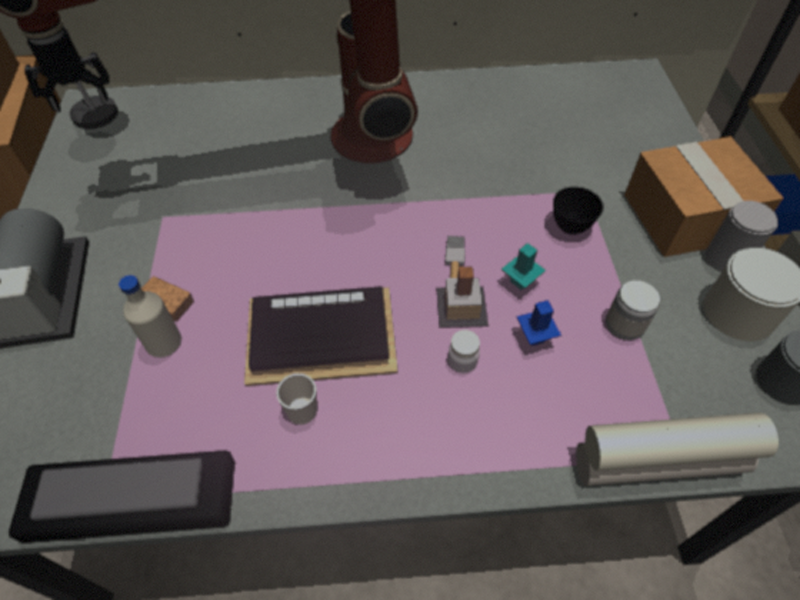

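View pics/top0.png

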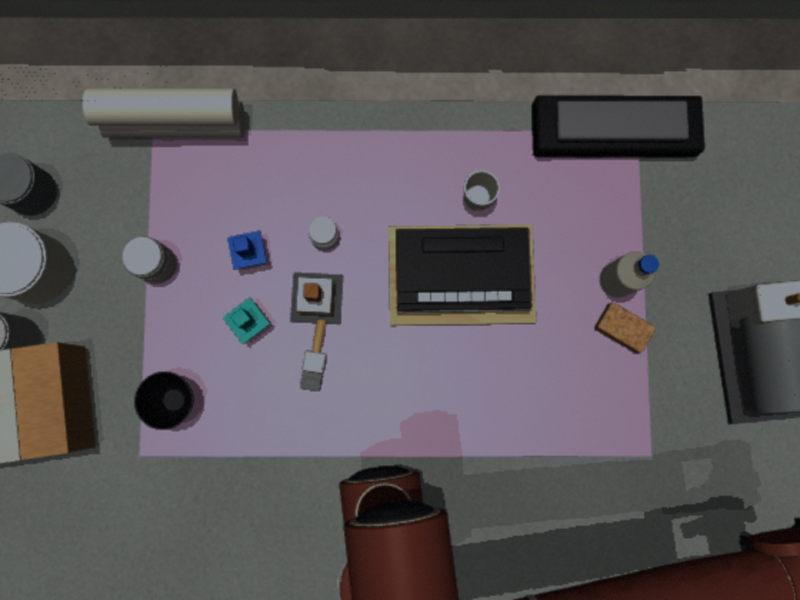

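Scene: roller candidates in the enlarged top view are the wooden handle on a grey stand at (313,291), the teal one at (246,320) and the blue one at (246,249). I choose (313,291) because it has a wooden handle and a plywood socket. The strip runs from (418,296) to (512,296), with the brush just below the stand and the jar above it.

```bash
python3 - <<'E'
from h import *
d=np.load("top0.npz");I,K,R,t=d["I"],d["K"],d["R"],d["t"]
s=np.load("scene0.npz")
a=cv2.resize(I[155:280,190:390],(800,500),interpolation=cv2.INTER_CUBIC)
cv2.imwrite("pics/crop0.png",a)
def rect(mask,box,z,name,C,D):
    m=np.zeros_like(mask);x0,y0,x1,y1=box;m[y0:y1,x0:x1]=mask[y0:y1,x0:x1]
    cs,_=cv2.findContours(m,0,1);c=max(cs,key=cv2.contourArea)
    P=np.array([ray(p,z,*C) for p in c[:,0]])
    r=cv2.minAreaRect((P[:,:2]*1000).astype(np.float32));print(name,np.round(r[0],1),np.round(r[1],1),round(r[2],1),cv2.contourArea(c))
C=(K,R,t);hsv=cv2.cvtColor(I,cv2.COLOR_BGR2HSV);g=I.min(2)
rect(((g>120)*255).astype(np.uint8),(285,198,365,216),.060,"strip top",C,0)
h,sa,v=[hsv[...,i] for i in range(3)]
pink=((sa>30)&(h>135)|(h<0))
rect(((~pink)*255).astype(np.uint8),(200,188,243,228),.006,"foot top",C,0)
rect(((g>110)*255).astype(np.uint8),(200,188,243,222),.058,"plate",C,0)
rect((((sa>110)&(h<20))*255).astype(np.uint8),(200,185,243,212),.114,"handle",C,0)
rect(((~pink)*255).astype(np.uint8),(265,150,385,235),.014,"base",C,0)
C2=(s["K"],s["R"],s["t"]);J=s["I"];hs=cv2.cvtColor(J,cv2.COLOR_BGR2HSV)
rect(((J.min(2)>130)*255).astype(np.uint8),(185,200,260,220),.060,"strip scene",C2,0)
rect((((hs[...,1]>110)&(hs[...,0]<20))*255).astype(np.uint8),(315,183,335,208),.114,"handle scene",C2,0)
for p in [(278,291)]: print(hsv[200,218],hsv[194,230])
E
```

```text
strip top [558.5 -81.9] [22.1 13.9] 90.0 39.5
foot top [565.6 157.2] [112.1 121. ] 0.0 1637.0
plate [563.  156.1] [63.7 63.7] 87.0 488.0
handle [559.7 154.7] [29.7 26.5] 0.7 97.0
base [ 604.1 -124.2] [311.6 230.2] 90.0 7948.5
strip scene [ 563.7 -156.9] [ 16.9 123.6] 0.9 157.5
handle scene [558.8 150.3] [43.7 29.6] 61.9 74.0
[ 14 164 104] [110  11  70]
```

View pics/crop0.png

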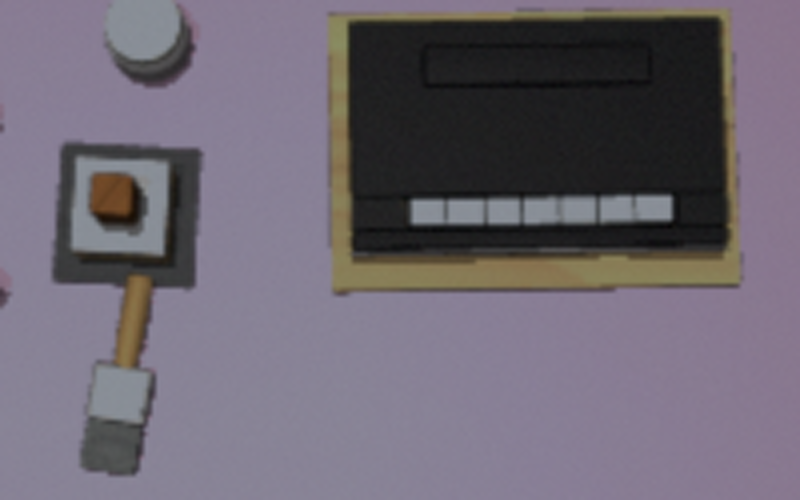

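The crop confirms it: wooden handle centred near (110,194), grey plate around it, brush handle touching the foot's lower edge near (138,280), and the strip from (410,198) to (672,221).

```bash
python3 - <<'E'
from h import *
d=np.load("top0.npz");C=(d["K"],d["R"],d["t"])
def q(n,pts,z):
    P=np.array([ray((190+(x+.5)/4-.5,155+(y+.5)/4-.5),z,*C)[:2] for x,y in pts])*1000
    e=np.roll(P,-1,0)-P; print(n,P.mean(0).round(1),[ (round(np.hypot(*v)),round(np.degrees(np.arctan2(v[1],v[0])),1)) for v in e])
q("plate",[(75,155),(168,157),(166,255),(70,253)],.058)
q("foot",[(62,143),(202,150),(193,288),(53,282)],.006)
q("handle",[(90,174),(127,172),(128,213),(91,211)],.114)
q("strip",[(410,198),(671,195),(672,221),(411,225)],.060)
q("base",[(330,12),(730,10),(741,285),(333,291)],.014)
q("panel",[(349,20),(721,17),(727,248),(353,253)],.055)
s=np.load("scene0.npz");D=(s["K"],s["R"],s["t"]);k=.7
P=np.array([ray((x*k,y*k),.06,*D)[:2] for x,y in [(272,300),(363,293),(364,300),(272,307)]])*1000
print(P.round(1),P.mean(0))
P=np.array([ray((x*k,y*k),.058,*D)[:2] for x,y in [(449,279),(480,279),(482,307),(447,306)]])*1000
print(P.round(1),P.mean(0))
E
```

```text
plate [563.4 156. ] [(64, np.float64(-91.2)), (68, np.float64(179.4)), (66, np.float64(88.8)), (68, np.float64(-2.0))]
foot [562.5 155.4] [(100, np.float64(-92.9)), (99, np.float64(176.7)), (99, np.float64(87.5)), (100, np.float64(-2.8))]
handle [564.4 157.8] [(25, np.float64(-86.9)), (27, np.float64(-177.9)), (25, np.float64(86.9)), (25, np.float64(2.3))]
strip [ 559.7 -133.8] [(180, np.float64(-89.3)), (18, np.float64(-179.0)), (179, np.float64(90.9)), (19, np.float64(1.8))]
base [ 609.6 -133.7] [(287, np.float64(-89.7)), (198, np.float64(-179.1)), (288, np.float64(90.8)), (201, np.float64(0.6))]
panel [ 613.5 -132.6] [(260, np.float64(-89.5)), (162, np.float64(-179.9)), (258, np.float64(90.8)), (163, np.float64(0.9))]
[[ 557.8 -220.5]
 [ 555.6  -41.1]
 [ 572.8  -39.9]
 [ 574.7 -219.7]] [ 565.21015218 -130.28920332]
[[533.5 133.1]
 [538.6 195.3]
 [607.1 188.5]
 [599.1 120.9]] [569.56774516 159.4655439 ]
```

Request:
play_rows(
  series=[
    [[0.0206, 0.0381, 0, 0, 0, -0.82, 1], [0.0206, 0.0381, 0, 0, 0, -0.82, 1], [0.0206, 0.0381, 0, 0, 0, -0.82, 1], [0.0206, 0.0381, 0, 0, 0, -0.82, 1], [0.0206, 0.0381, 0, 0, 0, -0.82, 1], [0.0206, 0.0381, 0, 0, 0, -0.82, 1], [0.0206, 0.0381, 0, 0, 0, -0.82, 1], [0.0206, 0.0381, 0, 0, 0, -0.82, 1], [0.0206, 0.0381, 0, 0, 0, -0.82, 1], [0.0206, 0.0381, 0, 0, 0, -0.82, 1]],
  ],
)

```text
time: 1.1
tool_pos: [0.3571, -0.2237, 0.2309]
tool_rot: [-0.0, 0.999, 0.05, 0.0]
contact_force: [1.1, 0.0, -0.5]
gripper_width: 1.002
grasp_force: 0.0
```

Request:
play_rows(
  series=[
    [[0.0206, 0.0381, 0, 0, 0, -0.82, 1], [0.0206, 0.0381, 0, 0, 0, -0.82, 1], [0.0206, 0.0381, 0, 0, 0, -0.82, 1], [0.0206, 0.0381, 0, 0, 0, -0.82, 1], [0.0206, 0.0381, 0, 0, 0, -0.82, 1], [0.0206, 0.0381, 0, 0, 0, -0.82, 1], [0.0206, 0.0381, 0, 0, 0, -0.82, 1], [0.0206, 0.0381, 0, 0, 0, -0.82, 1], [0.0206, 0.0381, 0, 0, 0, -0.82, 1], [0.0206, 0.0381, 0, 0, 0, -0.82, 1]],
  ],
)

```text
time: 2.1
tool_pos: [0.5631, 0.1573, 0.2307]
tool_rot: [0.0, 1.0, -0.021, -0.0]
contact_force: [-0.3, -0.4, -0.5]
gripper_width: 1.0
grasp_force: 0.0
```

Request:
play_rows(
  series=[
    [[0, 0, -0.03, 0, 0, 0, 1], [0, 0, -0.03, 0, 0, 0, 1], [0, 0, -0.03, 0, 0, 0, 1], [0, 0, -0.006, 0, 0, 0, 1], [0, 0, 0, 0, 0, 0, 1]],
  ],
)

```text
time: 2.6
tool_pos: [0.5617, 0.1553, 0.1337]
tool_rot: [0.0, 1.0, -0.021, -0.002]
contact_force: [-0.3, -0.2, -0.3]
gripper_width: 1.001
grasp_force: 0.0
```

```bash
python3 - <<'E'
from h import *
I,K,R,t=grab("scene");T=grab("top")[0]
a=cv2.resize(I[130:250,270:400],(433,400),interpolation=cv2.INTER_CUBIC);b=cv2.resize(T[150:270,170:290],(367,400)[::1],interpolation=cv2.INTER_CUBIC)
cv2.imwrite("pics/c1.png",np.hstack([a,b])); print(manip.state()["tool_pos"], proj(manip.state()["tool_pos"],K,R,t))
E
```

```text
[0.56379121 0.15554647 0.13694984] [325.64910458 185.7793354 ]
```

View pics/c1.png

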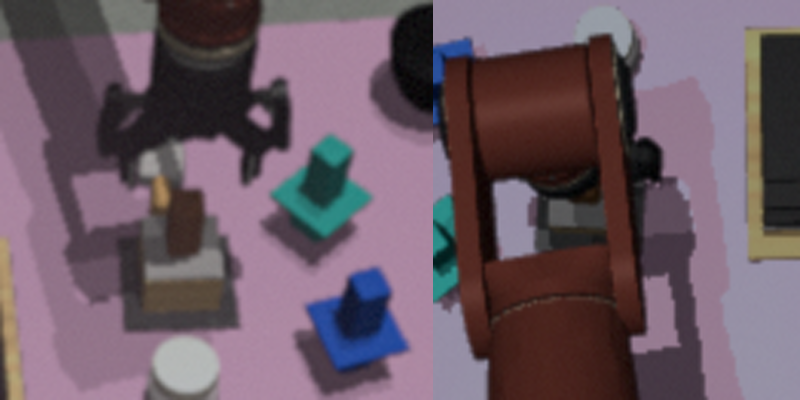

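Scene crop: the handle top at (187,200) sits midway between the fingertips at (125,170) and (250,175), so it is aligned. I'll descend and grip.

Request:
play_rows(
  series=[
    [[0, 0, -0.02, 0, 0, 0, 1], [0, 0, -0.02, 0, 0, 0, 1], [0, 0, -0.02, 0, 0, 0, 1], [0, 0, -0.009, 0, 0, 0, 1], [0, 0, 0, 0, 0, 0, 0], [0, 0, 0, 0, 0, 0, 0], [0, 0, 0, 0, 0, 0, 0], [0, 0, 0, 0, 0, 0, 0], [0, 0, 0, 0, 0, 0, 0], [0, 0, 0, 0, 0, 0, 0]],
  ],
)

```text
time: 3.7
tool_pos: [0.564, 0.1559, 0.068]
tool_rot: [-0.0, 1.0, -0.021, 0.001]
contact_force: [-1.2, 1.8, 5.8]
gripper_width: 0.318
grasp_force: 60.6
```

Request:
play_rows(
  series=[
    [[0, 0, 0.01, 0, 0, 0, 0], [0, 0, 0.02, 0, 0, 0, 0], [0, 0, 0.02, 0, 0, 0, 0], [0, 0, 0.02, 0, 0, 0, 0], [0, 0, 0.02, 0, 0, 0, 0], [0, 0, 0.02, 0, 0, 0, 0], [0, 0, 0, 0, 0, 0, 0], [0, 0, 0, 0, 0, 0, 0]],
  ],
)

```text
time: 4.5
tool_pos: [0.5623, 0.1553, 0.1754]
tool_rot: [0.0, 1.0, -0.021, -0.001]
contact_force: [0.3, -1.0, -5.1]
gripper_width: 0.318
grasp_force: 59.7
```

```bash
python3 - <<'E'
from h import *
I,K,R,t=grab("scene")
a=cv2.resize(I[110:230,260:400],(700,600),interpolation=cv2.INTER_CUBIC)
cv2.imwrite("pics/c2.png",a); s=manip.state();print(s["tool_pos"],s["tool_rot"],s["contact_force"],s["ft_torque"])
E
```

```text
[0.56174238 0.15523775 0.17441154] [ 3.32419321e-04  9.99773149e-01 -2.12440512e-02 -1.49344308e-03] [ 0.80451141  0.43029561 -4.4925273 ] [ 0.0325229   0.06362329 -0.03690624]
```

View pics/c2.png

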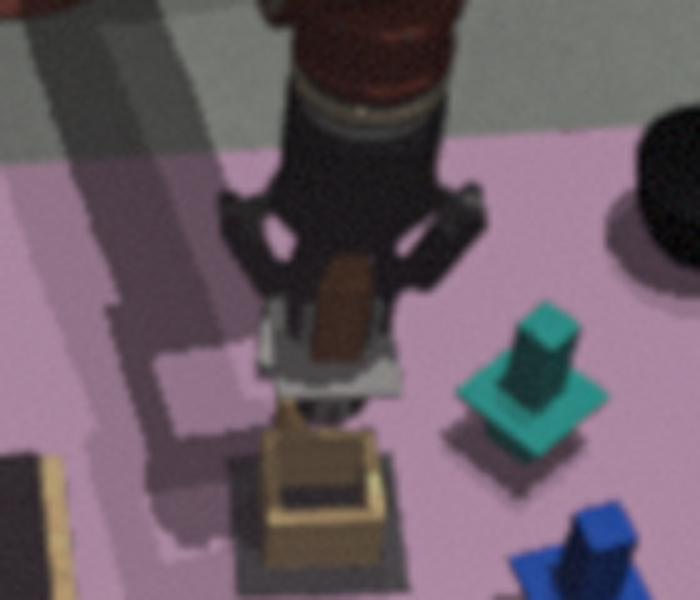

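Roller is held upright above the empty socket, whose rim is around (322,475). Now to the +y panel end to feel for level.

Request:
play_rows(
  series=[
    [[-0.0009, -0.0293, 0, 0, 0, 0.53, 0], [-0.0009, -0.0293, 0, 0, 0, 0.53, 0], [-0.0009, -0.0293, 0, 0, 0, 0.53, 0], [-0.0009, -0.0293, 0, 0, 0, 0.53, 0], [-0.0009, -0.0293, 0, 0, 0, 0.53, 0], [-0.001, -0.0295, 0, 0, 0, 0.55, 0], [0, 0, -0.02, 0, 0, 0, 0], [0, 0, -0.02, 0, 0, 0, 0], [0, 0, -0.008, 0, 0, 0, 0], [0, 0, 0, 0, 0, 0, 0]],
  ],
)

```text
time: 5.55
tool_pos: [0.5551, -0.0201, 0.1249]
tool_rot: [-0.001, 1.0, 0.007, -0.003]
contact_force: [0.3, -0.5, -4.2]
gripper_width: 0.324
grasp_force: 60.4
```

```bash
python3 - <<'E'
from h import *
I,K,R,t=grab("scene");T,K2,R2,t2=grab("top")
a=cv2.resize(I[150:250,160:320],(640,400),interpolation=cv2.INTER_CUBIC)
cv2.imwrite("pics/c3.png",a); F=[];P=[]
for i in range(3):
    grab("top");s=manip.state();F.append(s["contact_force"]);P.append(s["tool_pos"])
print(np.round(F,2),np.round(P,4))
E
```

```text
[[ 0.49 -0.49 -3.88]
 [ 1.16  0.84 -3.18]
 [ 0.3  -0.86 -3.75]] [[ 0.5578 -0.0203  0.1289]
 [ 0.5581 -0.0204  0.1294]
 [ 0.5582 -0.0204  0.1296]]
```

View pics/c3.png

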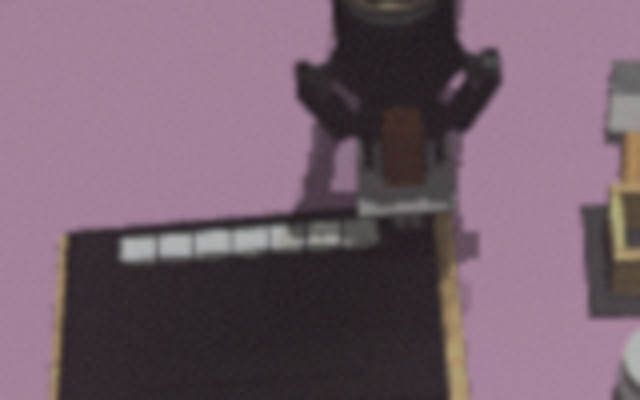

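Wheel hangs just past the strip's right end, near (408,220); the strip ends at (378,232). Feeling downwards.

Request:
play_rows(
  series=[
    [[0, 0, -0.005, 0, 0, 0, 0], [0, 0, -0.002, 0, 0, 0, 0], [0, 0, 0, 0, 0, 0, 0]],
  ],
)

```text
time: 6.1
tool_pos: [0.557, -0.0204, 0.1208]
tool_rot: [-0.0, 1.0, 0.007, -0.0]
contact_force: [-0.6, -0.2, -4.2]
gripper_width: 0.32
grasp_force: 60.5
```

Request:
play_rows(
  series=[
    [[0, 0, -0.002, 0, 0, 0, 0], [0, 0, 0, 0, 0, 0, 0], [0, 0, 0, 0, 0, 0, 0]],
  ],
)

```text
time: 6.4
tool_pos: [0.5573, -0.0205, 0.1193]
tool_rot: [-0.0, 1.0, 0.007, -0.0]
contact_force: [0.2, 0.1, -4.1]
gripper_width: 0.318
grasp_force: 60.5
```

Request:
play_rows(
  series=[
    [[0, 0, -0.002, 0, 0, 0, 0], [0, 0, 0, 0, 0, 0, 0], [0, 0, 0, 0, 0, 0, 0]],
  ],
)

```text
time: 6.7
tool_pos: [0.5573, -0.0205, 0.1172]
tool_rot: [-0.0, 1.0, 0.007, -0.0]
contact_force: [0.0, -0.3, -3.7]
gripper_width: 0.32
grasp_force: 60.5
```

Request:
play_rows(
  series=[
    [[0, 0, -0.0015, 0, 0, 0, 0], [0, 0, 0, 0, 0, 0, 0], [0, 0, 0, 0, 0, 0, 0]],
  ],
)

```text
time: 7.0
tool_pos: [0.5573, -0.0205, 0.1158]
tool_rot: [-0.0, 1.0, 0.007, -0.0]
contact_force: [-0.8, -0.4, -4.8]
gripper_width: 0.319
grasp_force: 60.6
```

Request:
play_rows(
  series=[
    [[0, 0, -0.001, 0, 0, 0, 0], [0, 0, 0, 0, 0, 0, 0], [0, 0, 0, 0, 0, 0, 0]],
  ],
)

```text
time: 7.3
tool_pos: [0.5576, -0.0206, 0.1155]
tool_rot: [0.0, 1.0, 0.007, 0.0]
contact_force: [-2.1, -0.2, 2.5]
gripper_width: 0.321
grasp_force: 61.2
```

Request:
play_rows(
  series=[
    [[0, 0, -0.0005, 0, 0, 0, 0], [0, 0, 0, 0, 0, 0, 0], [0, 0, 0, 0, 0, 0, 0]],
  ],
)

```text
time: 7.6
tool_pos: [0.5577, -0.0206, 0.1153]
tool_rot: [0.0, 1.0, 0.007, 0.0]
contact_force: [-3.0, -0.6, 5.5]
gripper_width: 0.319
grasp_force: 61.5
```

Contact at commanded z ≈ 0.1156, stiffness ≈ 6 N/mm. Now the other end.

Request:
play_rows(
  series=[
    [[0, 0, 0.02, 0, 0, 0, 0], [0.0005, -0.0376, 0, 0, 0, 0, 0], [0.0005, -0.0376, 0, 0, 0, 0, 0], [0.0005, -0.0376, 0, 0, 0, 0, 0], [0.0005, -0.0376, 0, 0, 0, 0, 0], [0.0006, -0.0376, 0, 0, 0, 0, 0], [0.0006, -0.0375, 0, 0, 0, 0, 0], [0, 0, -0.009, 0, 0, 0, 0], [0, 0, 0, 0, 0, 0, 0], [0, 0, 0, 0, 0, 0, 0]],
  ],
)

```text
time: 8.6
tool_pos: [0.5598, -0.2449, 0.1237]
tool_rot: [-0.001, 1.0, 0.007, -0.001]
contact_force: [-0.1, -0.2, -3.5]
gripper_width: 0.316
grasp_force: 61.3
```

Request:
play_rows(
  series=[
    [[0, 0, -0.003, 0, 0, 0, 0], [0, 0, 0, 0, 0, 0, 0], [0, 0, 0, 0, 0, 0, 0]],
  ],
)

```text
time: 8.9
tool_pos: [0.5607, -0.2453, 0.1223]
tool_rot: [0.0, 1.0, 0.007, 0.0]
contact_force: [0.6, -0.5, -4.2]
gripper_width: 0.322
grasp_force: 61.4
```

Request:
play_rows(
  series=[
    [[0, 0, -0.003, 0, 0, 0, 0], [0, 0, 0, 0, 0, 0, 0], [0, 0, 0, 0, 0, 0, 0]],
  ],
)

```text
time: 9.2
tool_pos: [0.5605, -0.2459, 0.1192]
tool_rot: [-0.0, 1.0, 0.007, -0.0]
contact_force: [0.2, -0.6, -2.8]
gripper_width: 0.323
grasp_force: 61.4
```

Request:
play_rows(
  series=[
    [[0, 0, -0.001, 0, 0, 0, 0], [0, 0, 0, 0, 0, 0, 0], [0, 0, 0, 0, 0, 0, 0]],
  ],
)

```text
time: 9.5
tool_pos: [0.5605, -0.2461, 0.1183]
tool_rot: [-0.0, 1.0, 0.007, -0.0]
contact_force: [0.1, -0.7, -5.5]
gripper_width: 0.32
grasp_force: 61.4
```

Request:
play_rows(
  series=[
    [[0, 0, -0.001, 0, 0, 0, 0], [0, 0, 0, 0, 0, 0, 0], [0, 0, 0, 0, 0, 0, 0]],
  ],
)

```text
time: 9.8
tool_pos: [0.5605, -0.246, 0.1172]
tool_rot: [-0.0, 1.0, 0.007, -0.0]
contact_force: [-0.2, 0.4, -4.3]
gripper_width: 0.325
grasp_force: 61.4
```

Request:
play_rows(
  series=[
    [[0, 0, -0.0015, 0, 0, 0, 0], [0, 0, 0, 0, 0, 0, 0], [0, 0, 0, 0, 0, 0, 0]],
  ],
)

```text
time: 10.1
tool_pos: [0.5605, -0.246, 0.1157]
tool_rot: [-0.0, 1.0, 0.007, -0.0]
contact_force: [-0.1, 0.2, -3.3]
gripper_width: 0.32
grasp_force: 61.4
```

Request:
play_rows(
  series=[
    [[0, 0, -0.0015, 0, 0, 0, 0], [0, 0, 0, 0, 0, 0, 0], [0, 0, 0, 0, 0, 0, 0]],
  ],
)

```text
time: 10.4
tool_pos: [0.5605, -0.246, 0.1142]
tool_rot: [-0.0, 1.0, 0.007, -0.0]
contact_force: [-0.1, -0.9, -3.4]
gripper_width: 0.317
grasp_force: 61.4
```

Request:
play_rows(
  series=[
    [[0, 0, -0.0015, 0, 0, 0, 0], [0, 0, 0, 0, 0, 0, 0], [0, 0, 0, 0, 0, 0, 0]],
  ],
)

```text
time: 10.7
tool_pos: [0.5608, -0.2464, 0.1137]
tool_rot: [0.0, 1.0, 0.007, 0.0]
contact_force: [-1.8, 0.1, 1.6]
gripper_width: 0.318
grasp_force: 62.0
```

Level slope ≈ 0.009. Pressing section 0 and starting to roll towards +y.

Request:
play_rows(
  series=[
    [[0, 0, 0.011, 0, 0, 0, 0], [-0.0005, 0.035, 0, 0, 0, 0, 0], [0, 0, 0, 0, 0, 0, 0], [0, 0, -0.004, 0, 0, 0, 0], [0, 0, -0.002, 0, 0, 0, 0], [0, 0, -0.002, 0, 0, 0, 0], [0, 0, -0.002, 0, 0, 0, 0], [0, 0, -0.0015, 0, 0, 0, 0], [0, 0, -0.0015, 0, 0, 0, 0], [0, 0, 0, 0, 0, 0, 0]],
  ],
)

```text
time: 11.7
tool_pos: [0.5608, -0.2124, 0.1137]
tool_rot: [0.001, 1.0, 0.007, 0.001]
contact_force: [-5.8, 0.3, 12.0]
gripper_width: 0.324
grasp_force: 64.0
```

Request:
play_rows(
  series=[
    [[-0.0001, 0.01, 0.0001, 0, 0, 0, 0], [-0.0001, 0.01, 0.0001, 0, 0, 0, 0], [-0.0002, 0.01, 0.0001, 0, 0, 0, 0], [-0.0001, 0.01, 0.0001, 0, 0, 0, 0], [0, 0, 0, 0, 0, 0, 0]],
  ],
)

```text
time: 12.2
tool_pos: [0.5609, -0.1718, 0.1142]
tool_rot: [0.001, 1.0, 0.007, 0.002]
contact_force: [-3.8, -0.1, 10.9]
gripper_width: 0.322
grasp_force: 63.7
```

Request:
play_rows(
  series=[
    [[-0.0001, 0.01, 0.0001, 0, 0, 0, 0], [-0.0002, 0.01, 0.0001, 0, 0, 0, 0], [-0.0001, 0.01, 0.0001, 0, 0, 0, 0], [-0.0002, 0.01, 0.0001, 0, 0, 0, 0], [-0.0001, 0.01, 0.0001, 0, 0, 0, 0], [-0.0001, 0.01, 0, 0, 0, 0, 0], [-0.0002, 0.01, 0.0001, 0, 0, 0, 0], [-0.0001, 0.01, 0.0001, 0, 0, 0, 0], [0, 0, 0, 0, 0, 0, 0]],
  ],
)

```text
time: 13.1
tool_pos: [0.5602, -0.0911, 0.1148]
tool_rot: [0.001, 1.0, 0.007, 0.002]
contact_force: [-2.7, 0.2, 11.5]
gripper_width: 0.317
grasp_force: 63.6
```

Request:
play_rows(
  series=[
    [[-0.0001, 0.01, 0.0001, 0, 0, 0, 0], [-0.0002, 0.01, 0.0001, 0, 0, 0, 0], [-0.0001, 0.01, 0.0001, 0, 0, 0, 0], [-0.0002, 0.01, 0.0001, 0, 0, 0, 0], [-0.0001, 0.01, 0.0001, 0, 0, 0, 0], [0, 0, 0, 0, 0, 0, 0]],
  ],
)

```text
time: 13.7
tool_pos: [0.5597, -0.0405, 0.115]
tool_rot: [0.0, 1.0, 0.007, 0.002]
contact_force: [-0.6, 0.3, 10.3]
gripper_width: 0.318
grasp_force: 63.4
```

Rolling back once with a little more pressure.

Request:
play_rows(
  series=[
    [[0, -0.005, -0.0008, 0, 0, 0, 0], [0.0001, -0.015, -0.0001, 0, 0, 0, 0], [0.0002, -0.015, -0.0002, 0, 0, 0, 0], [0.0002, -0.015, -0.0001, 0, 0, 0, 0], [0.0002, -0.015, -0.0001, 0, 0, 0, 0], [0.0002, -0.015, -0.0002, 0, 0, 0, 0], [0, 0, 0, 0, 0, 0, 0]],
  ],
)

```text
time: 14.4
tool_pos: [0.5608, -0.1238, 0.1146]
tool_rot: [0.002, 1.0, 0.006, 0.003]
contact_force: [-2.7, -1.0, 12.6]
gripper_width: 0.32
grasp_force: 63.9
```

Request:
play_rows(
  series=[
    [[0.0002, -0.015, -0.0001, 0, 0, 0, 0], [0.0002, -0.015, -0.0001, 0, 0, 0, 0], [0.0002, -0.015, -0.0002, 0, 0, 0, 0], [0.0002, -0.015, -0.0001, 0, 0, 0, 0], [0.0002, -0.015, -0.0002, 0, 0, 0, 0], [0.0002, -0.015, -0.0001, 0, 0, 0, 0], [0, 0, 0, 0, 0, 0, 0]],
  ],
)

```text
time: 15.1
tool_pos: [0.5619, -0.2143, 0.1137]
tool_rot: [0.002, 1.0, 0.006, 0.003]
contact_force: [-3.1, -1.2, 12.5]
gripper_width: 0.322
grasp_force: 63.7
```

Request:
play_rows(
  series=[
    [[0, 0, 0.0162, 0, 0, 0, 0], [0, 0, 0.025, 0, 0, 0, 0], [0, 0, 0.025, 0, 0, 0, 0], [0.0005, 0.04, 0, 0, 0, -0.4, 0], [0.0005, 0.04, 0, 0, 0, -0.4, 0], [0.0005, 0.04, 0, 0, 0, -0.4, 0], [0.0005, 0.04, 0, 0, 0, -0.4, 0], [0.0005, 0.04, 0, 0, 0, -0.4, 0], [0.0005, 0.04, 0, 0, 0, -0.4, 0], [0, 0.04, 0, 0, 0, -0.4, 0]],
  ],
)

```text
time: 16.1
tool_pos: [0.5618, 0.0709, 0.175]
tool_rot: [-0.0, 1.0, -0.018, -0.001]
contact_force: [0.8, 0.3, -2.6]
gripper_width: 0.322
grasp_force: 61.8
```

Request:
play_rows(
  series=[
    [[0, 0.04, 0, 0, 0, -0.4, 0], [0, 0.0465, 0, 0, 0, 0, 0], [0, 0, 0, 0, 0, 0, 0], [0, 0, 0, 0, 0, 0, 0], [0, 0, 0, 0, 0, 0, 0]],
  ],
)

```text
time: 16.6
tool_pos: [0.5624, 0.1549, 0.1754]
tool_rot: [0.0, 1.0, -0.021, -0.001]
contact_force: [0.4, 0.3, -3.6]
gripper_width: 0.321
grasp_force: 62.2
```

```bash
python3 - <<'E'
from h import *
I,K,R,t=grab("scene");T=grab("top")[0]
a=cv2.resize(I[110:230,260:360],(500,600),interpolation=cv2.INTER_CUBIC)
b=cv2.resize(I[190:270,165:285],(300,200),interpolation=cv2.INTER_CUBIC)
c=cv2.resize(T[150:230,265:385],(300,200),interpolation=cv2.INTER_CUBIC)
cv2.imwrite("pics/c4.png",np.hstack([a,np.vstack([b,c,np.zeros_like(c)])])); s=manip.state();print(s["tool_pos"],s["tool_rot"],s["contact_force"],s["ft_torque"])
E
```

```text
[0.56274582 0.15435593 0.1758346 ] [ 1.08443211e-04  9.99757212e-01 -2.20313119e-02 -3.56971734e-04] [ 0.17204749 -0.88337652 -3.16500022] [ 0.00735184 -0.06379965  0.02166427]
```

View pics/c4.png

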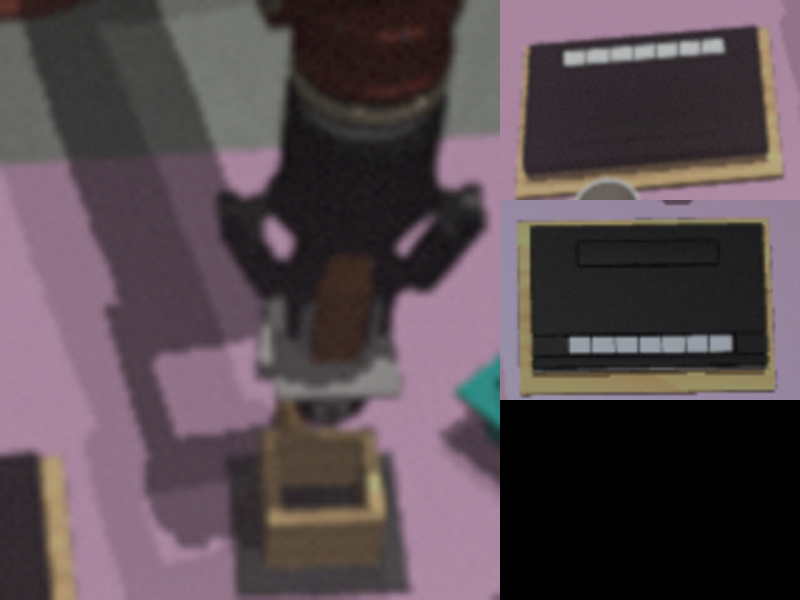

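The roller hangs as it did before, centred over the socket, and the strip lies evenly flush in both views. Lowering into the socket.

Request:
play_rows(
  series=[
    [[0, 0, -0.02, 0, 0, 0, 0], [0, 0, -0.02, 0, 0, 0, 0], [0, 0, -0.015, 0, 0, 0, 0], [0, 0, -0.01, 0, 0, 0, 0], [0, 0, -0.01, 0, 0, 0, 0], [0, 0, 0, 0, 0, 0, 0]],
  ],
)

```text
time: 17.3
tool_pos: [0.562, 0.1551, 0.0997]
tool_rot: [0.0, 1.0, -0.021, -0.001]
contact_force: [0.1, 0.0, -5.0]
gripper_width: 0.317
grasp_force: 62.2
```

Request:
play_rows(
  series=[
    [[0, 0, -0.01, 0, 0, 0, 0], [0, 0, -0.01, 0, 0, 0, 0], [0, 0, -0.008, 0, 0, 0, 0], [0, 0, -0.004, 0, 0, 0, 0], [0, 0, -0.002, 0, 0, 0, 0], [0, 0, 0, 0, 0, 0, 0]],
  ],
)

```text
time: 17.9
tool_pos: [0.5633, 0.1556, 0.0681]
tool_rot: [-0.0, 1.0, -0.021, 0.0]
contact_force: [-0.9, -1.1, -0.0]
gripper_width: 0.32
grasp_force: 62.5
```

Request:
play_rows(
  series=[
    [[0, 0, 0, 0, 0, 0, 0.6], [0, 0, 0, 0, 0, 0, 1], [0, 0, 0, 0, 0, 0, 1], [0, 0, 0, 0, 0, 0, 1], [0, 0, 0, 0, 0, 0, 1], [0, 0, 0.02, 0, 0, 0, 1], [0, 0, 0.04, 0, 0, 0, 1], [0, 0, 0.04, 0, 0, 0, 1], [0, 0, 0.04, 0, 0, 0, 1], [0, 0, 0.03, 0, 0, 0, 1]],
  ],
)

```text
time: 18.9
tool_pos: [0.5636, 0.1556, 0.2406]
tool_rot: [-0.0, 1.0, -0.021, 0.002]
contact_force: [1.5, -0.0, 0.7]
gripper_width: 1.001
grasp_force: 0.0
```

Request:
play_rows(
  series=[
    [[-0.03, -0.03, 0.02, 0, 0, 0, 1], [-0.03, -0.03, 0, 0, 0, 0, 1], [-0.03, -0.03, 0, 0, 0, 0, 1], [0, -0.04, 0, 0, 0, 0, 1], [0, -0.04, 0, 0, 0, 0, 1], [0, -0.04, 0, 0, 0, 0, 1], [0, -0.04, 0, 0, 0, 0, 1], [0, -0.04, 0, 0, 0, 0, 1], [0, 0, 0, 0, 0, 0, 1], [0, 0, 0, 0, 0, 0, 1]],
  ],
)

```text
time: 19.9
tool_pos: [0.4727, -0.135, 0.2572]
tool_rot: [-0.0, 1.0, -0.022, -0.0]
contact_force: [0.1, 0.3, 0.7]
gripper_width: 1.001
grasp_force: 0.0
```

```bash
python3 - <<'E'
from h import *
I,K,R,t=grab("scene");T=grab("top")[0]
a=cv2.resize(I[150:250,165:365],(800,400),interpolation=cv2.INTER_CUBIC)
b=cv2.resize(T[175:245,190:330],(400,200),interpolation=cv2.INTER_CUBIC)
cv2.imwrite("pics/c5.png",np.vstack([a,np.hstack([b,np.zeros_like(b)])])); print(manip.state()["tool_pos"])
E
```

```text
[ 0.47287473 -0.13373345  0.25724326]
```

View pics/c5.png

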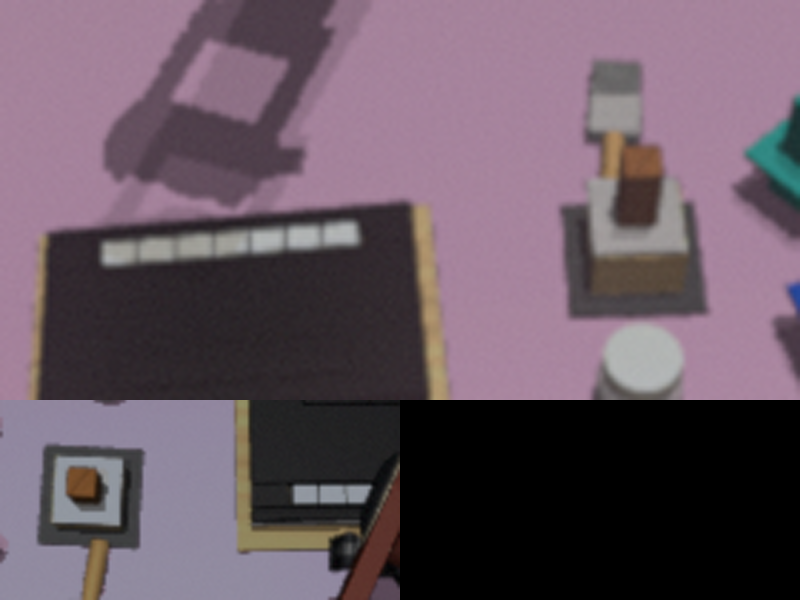

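The roller sits upright in its socket, handle at (638,185). The seven sections, (100,250) to (360,232), lie in an even line, and nothing else has been disturbed.

```bash
python3 -c "
from plant import manip
print(manip.job_done())"
```

```text
the job is handed in; nothing more can be done
None
```

I rolled the strip once each way at about 16 N and put the roller back upright in its stand. The felt heights and the last pictures show all seven sections flush; the job is handed in, but the hand-in returned no verdict.

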